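Prise open a fuse box and draw the fuse carrier

TASK

Prise the snapped-down cover of the fuse box open with the screwdriver: tip into the pocket under the cover's front tab, then lever, so that the cover springs right up. Lay the screwdriver down on the bench, pinch the two side catches of the fuse carrier (the one with the row of blade fuses, not the relay) together and draw it straight up out of the box. Finish holding it there by its catches, upright and well clear above the box with the gripper still closed on it; leave the relay carrier plugged in and do not disturb the other tools.

Things in the scene. Friction and masses are not known exactly. Their poses are not given: they have to be found in the camera images.
- fuse_box: black vehicle fuse box, 120 (x) x 150 (y) x 100 mm high to the rim, 128 with the shut cover, fixed on a plywood board 166 x 224 x 15 mm. Origin: on the bench under the box's middle; x points from its front (prising pocket, robot side) to the cover's hinge, y left, z up. Two equal bays at x = +25 and -25 mm, y = 0: one holds the fuse carrier, the other the relay carrier
- slot_mouth (a point): mouth of the prising pocket in the front of the fuse box, at (-84, 0, 96) mm of the box: 24 mm wide (y), from z = 92 (fixed ledge, the fulcrum, edge at x = -84) to z = 100 mm (underside of the cover's tab), 24 mm deep along +x, with 4 mm sloped lips before it. Push the screwdriver tip in level, 18 to 23 mm deep, then press its handle down: the shaft tilts 0.35 to 0.6 rad over the ledge
- cover: dark domed cover of the fuse box, 120 x 150 x 28 mm; at the middle of its front edge a tab 24 x 30 x 4 mm with three ribs on top, the roof of the prising pocket. Origin on its hinge line, at (60, 0, 100) mm of the box; its axes are the box's while it is shut and turn with it
- cover_hinge (a joint): angle of the cover about its hinge along the rear rim (rad): 0 shut, 2.0 fully open, leaning back. Two spring clips hold it shut; they let go when the tab is raised about 4 mm (0.03 rad), at about 8 N on the tab. A hinge spring then throws it fully open within about 1.5 s, up and away from the robot
- driver: short pocket screwdriver, 132 mm long, 60 g, lying on the bench: handle 77 mm long and 22 mm thick, steel shaft 55 mm long and 5 mm thick. Origin: on the bench under the handle, 11 mm behind the shaft's root; y points to the tip (handle y = -66 to +11 mm), z up. The shaft slopes down by 0.114 rad against the handle
- driver_grip (a point): a good place to grasp the screwdriver's handle (across its x), near its centre of mass: at (0, -20, 11) mm of the screwdriver, on the handle's axis. Held lightly (about 12 N), the handle turns between the fingers while the hand presses straight down to lever
- driver_tip (a point): tip of the screwdriver, at (0, 66, 4.4) mm of the screwdriver, on the shaft's axis; 86 mm from driver_grip
- fuse_carrier: grey plug-in fuse carrier, 34 (x) x 30 (y) x 48 mm plus a row of five flat blade fuses on top (to 57 mm), 125 g. Origin: centre of its underside, 60 mm above the bench while plugged in; axes as the box. Guided with 1 mm play; held down by springy catches on its +y and -y sides, whose brackets on the box reach to y = +-24 mm and 40 mm above the carrier's underside
- fuse_carrier_pinch (a point): point midway between the finger plates of the fuse carrier's two catches, at (0, 0, 52) mm of the carrier. The plates are 14 mm wide (x), 16 mm high (44 to 60 mm above the carrier's underside); their outer faces are 63 to 66 mm apart across y, 51 mm when fully squeezed. Beside each there is 38 mm to the box wall, whose rim is 12 mm lower than this point
- fuse_catch_left (a joint): angle of the fuse carrier's +y catch (rad): 0 standing out and latched, 0.13 fully pressed towards the carrier; it lets go above about 0.09. It takes about 4 N on the plate to start and 8 N to press fully, and springs back
- fuse_catch_right (a joint): the same for the catch on the -y side
- relay_carrier: the neighbour in the other bay: same size, same catches, but one black relay block 29 x 21 x 12 mm on top (to 60 mm) instead of fuses; it stays plugged in. Origin: centre of its underside
- pliers: slip-joint pliers, 55 x 157 x 14 mm, lying on the bench at the left; to be left alone. Origin: centre of the underside
- spanner: combination spanner, 29 x 197 x 8 mm, lying on the bench at the left; to be left alone. Origin: centre of the underside
- tape_roll: black tape roll, 70 mm across and 19 mm high, right of the box; to be left alone. Origin: centre of the underside
- adjuster: brake shoe adjuster strut with a star wheel, 24 x 127 x 24 mm, lying at the right; to be left alone. Origin: centre of the underside
Things that resemble listed ones, but are neither listed nor needed, are in the scene too. Of the things that look like the driver, the largest one is meant.

How it is judged:
On the way, in this order (a step that is already met when the one before it is completed fails the run):
1. the screwdriver, its tip in the pocket, lifts the cover's tab off its seat (contact force between driver and cover above 1.5 N and x of driver_tip in the frame of slot_mouth above 0.004 m and z of driver_tip in the frame of slot_mouth between -0.01 and 0.02 m and value of joint cover_hinge above 0.006 rad).
2. the cover stands fully open (value of joint cover_hinge above 1.7 rad), for 0.2 s.
3. both catches of the fuse carrier are pinched in while it is still in its bay, the screwdriver laid aside (value of joint each of fuse_catch_left, fuse_catch_right above 0.085 rad and z of fuse_carrier in the frame of fuse_box below 0.075 m and height (world z) of driver_grip below 0.035 m), for 0.1 s.
At the end, for the whole second after the job is handed in: The fuse carrier is held still and upright (0.35 rad) by its two pressed catches, its underside over 115 mm above the bench, within 120 mm of the box middle, touching neither box nor relay carrier; cover open past 1.7 rad, relay carrier plugged in, screwdriver lying on the bench untouched (z of fuse_carrier in the frame of fuse_box above 0.115 m and horizontal distance between fuse_carrier and fuse_box below 0.12 m and angle between fuse_carrier's own z axis and vertical below 0.35 rad and linear speed of fuse_carrier below 0.04 m/s and value of joint each of fuse_catch_left, fuse_catch_right above 0.06 rad and contact force between the fingers and fuse_carrier above 2 N and contact force between fuse_carrier and fuse_box below 0.3 N and contact force between fuse_carrier and relay_carrier below 0.3 N and value of joint cover_hinge above 1.7 rad and height (world z) of each of driver_grip, driver_tip below 0.035 m and linear speed of driver below 0.03 m/s and contact force between the arm and driver below 0.2 N and z of relay_carrier in the frame of fuse_box below 0.064 m); the arm keeps its last pose, push and grip.
It fails at once if the relay carrier was pulled up or shifted (distance of relay_carrier from where it was at the start of the episode above 0.006 m).
It fails at once if another tool was disturbed (distance of any of pliers, spanner, tape_roll, adjuster from where it was at the start of the episode above 0.03 m).
It also fails if it takes over 64 s, if anything falls off the work surface, if the arm or the gripper's body presses on something with over 40 N, if the wrist force passes 120 N, or if a joint passes its speed limit or range.

ROBOT

A 6-joint arm with a two-finger parallel gripper is mounted at the origin on a cart in front of the work surface, level with it; the furniture and walls round the work are solid. World frame = base frame: x ahead of the robot, y to its left, z up, the work surface at z = 0. Lengths are in m, angles in rad, forces in N, time in s.
With the tool pointing down it reaches from about 0.25 to 0.85 m from the base axis. Payload 12.5 kg.
Tool frame: the origin (TCP) lies midway between the tips of the shut fingers; the grasp point (between the pads) lies 19 mm behind it; z points along the fingers, y is the line along which they close (so a half turn about z gives the same grasp; the last joint's range is limited). The gripper opens to 93 mm and grips with 3 to 60 N. Pads are 15 mm wide; open, the fingers measure 128 mm over their backs; the gripper's body (75 mm by 188 mm) begins 65 mm behind the grasp point.
Start: joints at [-1.219, 0.351, 1.652, -0, 1.139, -0.085], TCP at [0.233, -0.498, 0.219] pointing down, gripper open.
Joint ranges: [-2.75, 2.75], [-0.79, 2.1], [0.01, 2.65], [-1.57, 4.71], [0.07, 3.14], [-2.87, 2.87]. Speed limits (rad/s): [2.22, 2.22, 2.79, 3.14, 3.14, 3.14].

INTERFACE

Orientations are given as a unit quaternion [w, x, y, z].
In Python, from workcell import telemetry, viewer, manip gives the robot as it stands.
- The arm moves only by the shell command python3 -m creep 'ROWS' [FORCE]. ROWS is JSON, a list of rows, each a list of 7 numbers: the opening, from 0 (shut) to 1 (fully open), then the shift along the tool's x, y, z in mm, then the turn, a rotation vector about the tool's x, y, z in degrees. In form: [[jaw, tx, ty, tz, ax, ay, az], ...]. A call has 1 to 5 rows; each row shifts and turns the commanded pose from where the row before left it, along the tool's axes as they then stand; what a row does not reach is not made up. A row lasts 1/10 s, in which the tool goes at most 50 mm and 8.59 degrees, less where a joint would pass 70% of its speed; a pose out of reach is approached as far as the arm can. A call with a gripper value outside its range is refused whole. The fingers move at their own pace and stop on an object; FORCE is the grip in N (left out, the last holds). Time passes only in rows, so rows that do not move let the fingers close. It gives the time, the measured TCP pose, the force, the opening and the grip force at its end, in the units of the state.
- telemetry.get_state(): the state, without advancing time (a new reading comes with each control period).
- viewer.get_image(name): name is "side" or "top"; returns a dict with "image" (480x640x3 uint8, red, green, blue), "fx", "fy", "cx", "cy" (pixels), "origin" and "orientation" of the camera in the world. Camera axes: x right, y up, looking along -z (the intrinsics and any distortion apply to the point x, -y, -z); pixel columns grow to the right and rows downward; lengths in m; the calibration is good to about 2 mm. A picture is of the moment at which its call begins. There is no depth.
- manip.close_job(): hands the job in; it is judged then, once.
The state is a dict: "time": time; "joint_positions": joint angles; "qd": joint speeds; "effort": joint torques, N m; "tool_pos": TCP position; "eef_rot": TCP orientation; "wrist_force": force on the tool from outside, world axes, zero at the start; "ft_torque": the same for the moment, N m; "opening": finger opening in m; "grasp_force": force on a finger pad.
Only numpy, scipy, OpenCV 4.12 (cv2) and the standard library are available. Lean on these libraries where they do the work, as an engineer would, in place of code of your own. Each camera call takes 0.05 s, during which the arm holds its last target. There are 200 camera calls.

## Working session

There is one attempt and no reset: what is moved stays moved. The work goes in short steps, Python scripts to look and compute and a shell command to move; the robot and the scene stay as the last step left them, time stands still between calls to the robot, and variables do not carry over. Pictures are saved under pics/ and viewed, at most 10 in all, crops included, and the job is handed in when it is done.

```bash
ls; mkdir -p pics; cat > h.py <<'E'
import numpy as np, cv2
from scipy.spatial.transform import Rotation as R
from workcell import telemetry, viewer, manip
def rot(q): return R.from_quat([q[1],q[2],q[3],q[0]])
def snap(n,f=None):
    d=viewer.get_image(n)
    if f: cv2.imwrite('pics/'+f,cv2.cvtColor(d['image'],cv2.COLOR_RGB2BGR))
    return d
def ray(d,u,v):
    D=np.array([(u-d['cx'])/d['fx'],-(v-d['cy'])/d['fy'],-1.])
    return np.array(d['origin']),rot(d['orientation']).apply(D)
def onz(d,u,v,z):
    o,r=ray(d,u,v); return o+r*(z-o[2])/r[2]
def proj(d,p):
    c=rot(d['orientation']).inv().apply(np.asarray(p)-np.array(d['origin']))
    return np.array([d['cx']+d['fx']*c[0]/-c[2], d['cy']-d['fy']*c[1]/-c[2]])
def tri(d1,p1,d2,p2):
    o1,r1=ray(d1,*p1);o2,r2=ray(d2,*p2)
    s=np.linalg.lstsq(np.c_[r1,-r2],o2-o1,rcond=None)[0]
    a,b=o1+r1*s[0],o2+r2*s[1]; return (a+b)/2,np.linalg.norm(a-b)
E
python3 - <<'E'
from h import *
for n in('top','side'):
    d=snap(n,n+'0.png'); print(n,{k:np.round(v,4) if not isinstance(v,str) else v for k,v in d.items() if k!='image'})
print(telemetry.get_state())
E
```

```text
pics
top {'fx': np.float64(436.8096), 'fy': np.float64(436.8096), 'cx': np.float64(319.5398), 'cy': np.float64(238.6105), 'origin': array([ 0.4832, -0.0554,  0.9595]), 'orientation': array([-0.7065, -0.021 ,  0.0221,  0.707 ])}
side {'fx': np.float64(450.147), 'fy': np.float64(450.147), 'cx': np.float64(317.0629), 'cy': np.float64(240.0341), 'origin': array([ 0.2615, -0.8246,  0.4164]), 'orientation': array([ 0.8166,  0.5538, -0.0856, -0.1382])}
{'time': 0.1, 'joint_positions': array([-1.21859880e+00,  3.51162481e-01,  1.65233681e+00,  1.98483887e-05,
        1.13910328e+00, -8.46110808e-02]), 'qd': array([ 0.00081936, -0.00025096, -0.00118135,  0.00095627, -0.00220617,
       -0.00025377]), 'effort': array([ 4.88508285e-04, -4.98029387e+01, -2.85702395e+01,  6.99601835e-02,
        2.39382370e-02, -6.12111330e-05]), 'tool_pos': array([ 0.23259591, -0.49806592,  0.218175  ]), 'eef_rot': array([-5.01649822e-04,  9.76245212e-01,  2.16668022e-01, -5.84278143e-05]), 'wrist_force': array([-0.80419805,  0.01309482, -0.35344263]), 'ft_torque': array([-0.0226488 ,  0.00533913, -0.0025201 ]), 'grasp_force': 0.0, 'opening': 0.09269207011323168}
```

View pics/top0.png

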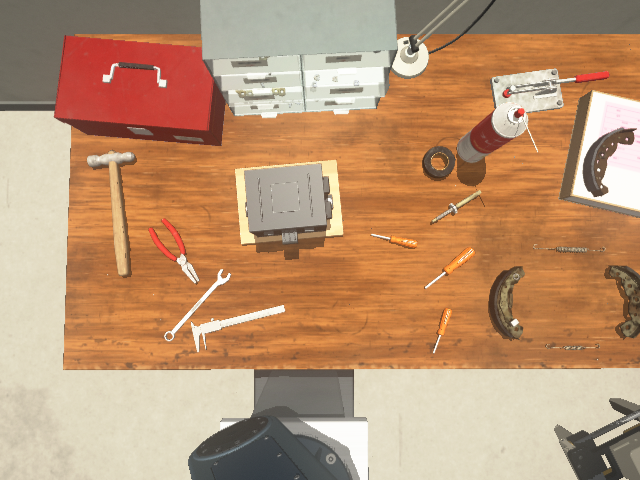

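View pics/side0.png

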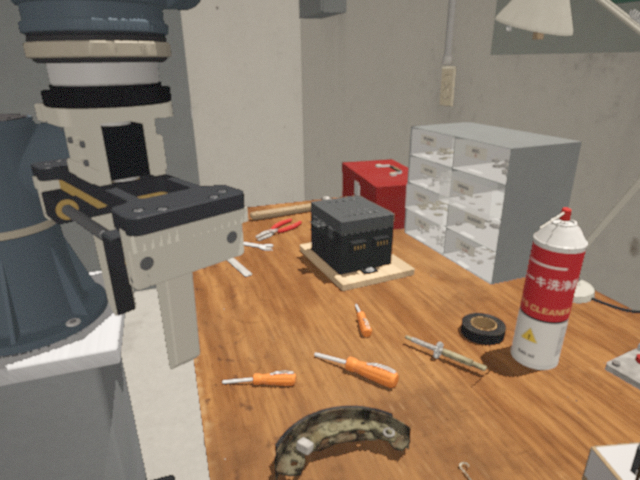

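The top view shows the box at about (288,200) with its tab at (290,238). The largest orange driver is at (450,268), with its tip at (426,288) and its handle end near (472,250). The side view shows the same driver at (355,368).

```bash
cat > m.py <<'E'
from h import *
def driver(d,box,z=0.011):
    """orange handle + bright shaft in the window box=(u0,v0,u1,v1)"""
    hsv=cv2.cvtColor(d['image'],cv2.COLOR_RGB2HSV)
    m=cv2.inRange(hsv,(8,200,170),(20,255,255)); w=np.zeros_like(m); u0,v0,u1,v1=box; w[v0:v1,u0:u1]=1; m*=w
    c=max(cv2.findContours(m,0,1)[0],key=cv2.contourArea); return c
E
python3 - <<'E'
from m import *
d=snap('top'); s=snap('side')
c=driver(d,(415,240,485,300))
P=np.array([onz(d,*p,0.011)[:2] for p in c[:,0].astype(float)],np.float32)
print('top handle rect',cv2.minAreaRect(P), cv2.contourArea(c))
g=d['image'].astype(int)
# shaft: bright low-sat
hsv=cv2.cvtColor(d['image'],cv2.COLOR_RGB2HSV)
m=cv2.inRange(hsv,(0,0,150),(180,70,255)); q=np.zeros_like(m); q[262:295,418:450]=1
k=np.argwhere(m*q>0)[:,::-1]; print('shaft px',len(k),k[k[:,0].argsort()][:3], k[k[:,0].argsort()][-3:])
print('tip',onz(d,*k[k[:,0].argmin()],.0044))
# board
m=cv2.inRange(hsv,(15,50,175),(30,150,255)); q=np.zeros_like(m); q[150:260,225:355]=1
kk=cv2.findNonZero(m*q); h=cv2.convexHull(kk)[:,0].astype(float)
P=np.array([onz(d,*p,.015)[:2] for p in h],np.float32); r=cv2.minAreaRect(P); print('board',r,cv2.boxPoints(r))
for n,x in (('a',d['image'][150:270,220:360]),('b',d['image'][235:300,410:490]),('c',s['image'][180:300,290:420]),('d',s['image'][330:400,300:410])):
    cv2.imwrite(f'pics/{n}.png',cv2.cvtColor(x,cv2.COLOR_RGB2BGR))
I=[cv2.resize(cv2.imread(f'pics/{n}.png'),(400,300),interpolation=cv2.INTER_CUBIC) for n in 'abcd']
cv2.imwrite('pics/mix1.png',np.vstack([np.hstack(I[:2]),np.hstack(I[2:])]))
E
```

```text
top handle rect ((0.5055823922157288, -0.3617652654647827), (0.004468298517167568, 0.04662604257464409), 41.0709228515625) 22.5
shaft px 57 [[425 288]
 [425 286]
 [425 287]] [[444 272]
 [445 272]
 [445 273]]
tip [ 0.4381093  -0.28644752  0.0044    ]
board ((0.6226902604103088, 0.010582096874713898), (0.16709333658218384, 0.223657488822937), 5.241695880889893) [[ 0.5292766   0.1143106 ]
 [ 0.5497093  -0.1084116 ]
 [ 0.7161039  -0.09314641]
 [ 0.6956712   0.12957579]]
```

View pics/mix1.png

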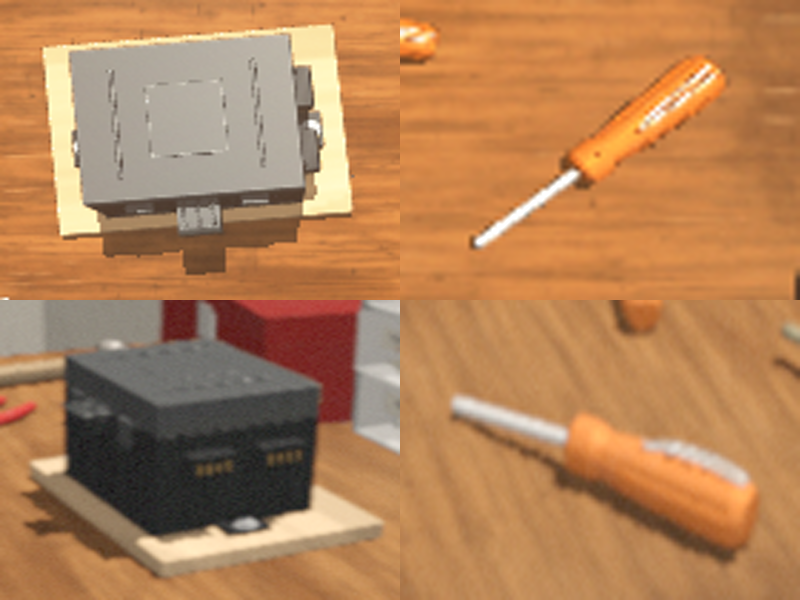

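The crops show the box, its tab at pixel (290,237), and the driver with its tip at (425,288). The fitted board size matches the given one: 167 x 224 mm, yaw 5.2°. I'll refine the driver handle and check the tab.

```bash
python3 - <<'E'
from m import *
d=snap('top'); s=snap('side')
def hand(d,b,z):
    hsv=cv2.cvtColor(d['image'],cv2.COLOR_RGB2HSV); u0,v0,u1,v1=b
    m=cv2.inRange(hsv,(5,190,140),(16,255,255)); q=np.zeros_like(m); q[v0:v1,u0:u1]=1; m=cv2.morphologyEx(m*q,cv2.MORPH_CLOSE,np.ones((5,5)))
    m=cv2.morphologyEx(m,cv2.MORPH_OPEN,np.ones((3,3)))
    c=max(cv2.findContours(m,0,1)[0],key=cv2.contourArea)
    return c, np.array([onz(d,*p,z)[:2] for p in c[:,0].astype(float)],np.float32)
c,P=hand(d,(418,240,485,300),.011); r=cv2.minAreaRect(P); print('top',r)
hc=np.array(r[0]); tip=onz(d,425.3,287.7,.0044)[:2]; a=(tip-hc)/np.linalg.norm(tip-hc)
print('yaw y-axis',np.degrees(np.arctan2(a[1],a[0])),'centre-tip',np.linalg.norm(tip-hc),'expect .0935; grip',tip-a*.086)
x=(P-tip)@a; print('ext',x.min(),x.max(),'expect -.132 -.055')
c,P=hand(s,(310,345,405,395),.011); r=cv2.minAreaRect(P); print('side',r)
t2=onz(s,300+452/400*110-0+0 if 0 else 300+110*455/800*2-0,330,.004)
uv=(300+(455-400)/400*110,330+(407-300)/300*70); t2=onz(s,*uv,.0044); print('side tip',t2)
print('tri tip',tri(d,(425.3,287.7),s,uv))
C=np.array([.6227,.0106]);y=np.radians(5.24);X=np.array([np.cos(y),np.sin(y)]);Y=np.array([-X[1],X[0]])
loc=lambda p:((p[:2]-C)@X*1e3,(p[:2]-C)@Y*1e3)
for n,u,v,z in [('tabL front',178,234,.102),('tabR front',221,232,.102),('cov FL',86,204,.125),('cov FR',303,188,.125),('cov RL',70,51,.125),('cov RR',288,34,.125)]:
    print(n,np.round(loc(onz(d,220+u*.35,150+v*.4,z)),1))
E
```

```text
top ((0.49297958612442017, -0.35951900482177734), (0.02192223072052002, 0.0762796625494957), 40.0710334777832)
yaw y-axis 128.93509145890076 centre-tip 0.09317274748968765 expect .0935; grip [ 0.48847195 -0.35393962]
ext -0.1312266776312428 -0.054924647234100614 expect -.132 -.055
side ((0.49292588233947754, -0.3765856623649597), (0.006507387384772301, 0.004073726944625378), 64.49388885498047)
side tip [ 0.43432776 -0.2877517   0.0044    ]
tri tip (array([ 0.43445727, -0.28716656,  0.00396225]), np.float64(0.00011198280365106723))
tabL front [-95.9  14.6]
tabR front [-97.  -14.9]
cov FL [-68.6  72.2]
cov FR [-69.7 -73.8]
cov RL [50.6 73.2]
cov RR [ 50.3 -74.8]
```

```bash
python3 - <<'E'
from m import *
d=snap('top'); s=snap('side')
S=lambda i,u0,v0,u1,v1,n:cv2.imwrite(n,cv2.resize(cv2.cvtColor(i['image'][v0:v1,u0:u1],cv2.COLOR_RGB2BGR),None,fx=8,fy=8,interpolation=cv2.INTER_CUBIC))
S(s,300,190,400,260,'pics/s8.png')
C=np.array([.6227,.0106]);y=np.radians(5.24);X=np.array([np.cos(y),np.sin(y)]);Y=np.array([-X[1],X[0]])
loc=lambda p:np.round(((p[:2]-C)@X*1e3,(p[:2]-C)@Y*1e3,p[2]*1e3),1)
T=lambda a,b:(220+a*.35,150+b*.4); Q=lambda a,b:(290+a*.325,180+(b-300)*.4)
for n,t,q in [('FR',(303,188),(160,408)),('RR',(288,34),(318,382)),('FL',(86,204),(68,352))]:
    p,e=tri(d,T(*t),s,Q(*q)); print(n,loc(p),e)
# predicted pixels in side, box offset -8.5 from board
for off in (0,-8.5):
  for P in [(-84,15,104),(-84,-15,104),(-84,15,100),(-60,-75,100),(-60,-75,0),(60,-75,100),(-60,-75,128)]:
    w=np.r_[C+X*(P[0]+off)*1e-3+Y*P[1]*1e-3,P[2]*1e-3]; u=proj(s,w); t=proj(d,w); print(off,P,np.round(u,1),'crop8',np.round((u-[300,190])*8),'top',np.round(t,1))
E
```

```text
FR [-68.3 -74.5 125.3] 0.003269032425186422
RR [ 49.1 -74.5 129.2] 0.0004918041288589882
FL [-67.7  70.8 130.5] 0.0031172485432306636
0 (-84, 15, 104) [315. 221.] crop8 [120. 248.] top [281.5 237.5]
0 (-84, -15, 104) [320.9 225.4] crop8 [167. 284.] top [296.7 236.1]
0 (-84, 15, 100) [315.  222.8] crop8 [120. 263.] top [281.7 237.7]
0 (-60, -75, 100) [345. 235.] crop8 [360. 360.] top [326.  221.4]
0 (-60, -75, 0) [344.5 281.1] crop8 [356. 729.] top [325.3 226. ]
0 (60, -75, 100) [397.4 225.7] crop8 [779. 286.] top [320.4 161.7]
0 (-60, -75, 128) [345.1 221.4] crop8 [361. 251.] top [326.2 220. ]
-8.5 (-84, 15, 104) [311.3 221.6] crop8 [ 90. 253.] top [281.9 241.8]
-8.5 (-84, -15, 104) [317.1 226.1] crop8 [137. 289.] top [297.1 240.4]
-8.5 (-84, 15, 100) [311.3 223.4] crop8 [ 90. 268.] top [282.1 242. ]
-8.5 (-60, -75, 100) [341.1 235.7] crop8 [329. 366.] top [326.4 225.7]
-8.5 (-60, -75, 0) [340.8 282. ] crop8 [326. 736.] top [325.6 229.8]
-8.5 (60, -75, 100) [393.9 226.4] crop8 [751. 291.] top [320.8 165.9]
-8.5 (-60, -75, 128) [341.2 222.1] crop8 [329. 257.] top [326.7 224.4]
```

View pics/s8.png

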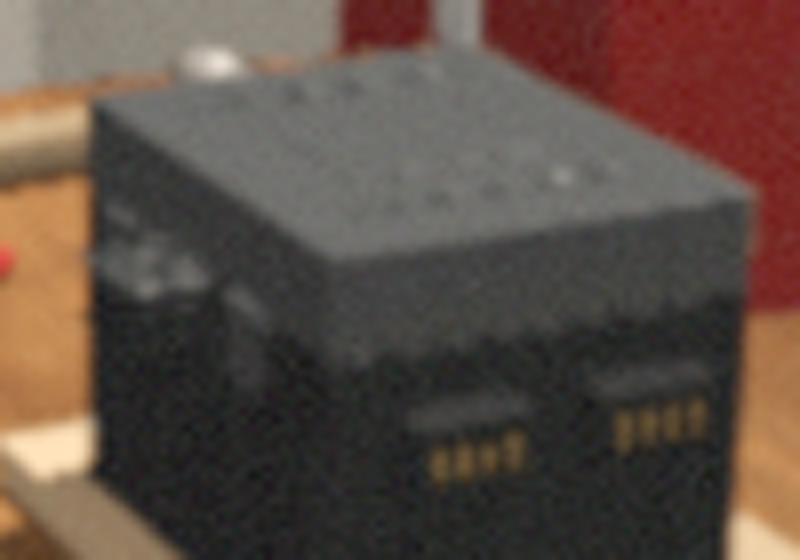

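Both views put the box centre 8.5 mm in front of the board centre, with tab and cover corners agreeing to about 1 mm. That gives box centre (0.614, 0.010), yaw 5.24° and pocket mouth (0.5306, 0.002, 0.096). The driver grip is at (0.488, -0.354), axis 129.3°. Next I move above the driver.

```bash
cat > go.py <<'E'
import sys
from h import *
def delta(p,yaw,pitch=0.):
    """from current TCP pose to position p, tool x at yaw, tool z down, pitched (deg; + lifts tool x axis)"""
    s=telemetry.get_state(); Rc=rot(s['eef_rot'])
    c,sn=np.cos(np.radians(yaw)),np.sin(np.radians(yaw))
    Rt=R.from_matrix(np.c_[[c,sn,0],[sn,-c,0],[0,0,-1]])*R.from_rotvec([0,np.radians(pitch),0])
    t=Rc.inv().apply(np.array(p)-s['tool_pos'])*1e3; w=np.degrees((Rc.inv()*Rt).as_rotvec())
    print('t',s['time'],'pos',np.round(s['tool_pos'],4),'shift',np.round(t,1),'turn',np.round(w,2),'open',round(s['opening'],4),'F',np.round(s['wrist_force'],1),'g',round(s['grasp_force'],1),'q',np.round(s['joint_positions'],2))
if __name__=='__main__': a=list(map(float,sys.argv[1:])); delta(a[:3],*a[3:])
E
python3 -m creep '[[0.6,42,-3,17,0,0,0],[0.6,42,-3,17,0,0,0],[0.6,42,-3,17,0,0,0],[0.6,42,-3,17,0,0,0],[0.6,42,-3,17,0,0,0]]' 12
python3 -m creep '[[0.6,42,-3,17,0,0,-4],[0.6,41,-3,17,0,0,-8.5],[0.6,0,0,0,0,0,-8.5],[0.6,0,0,0,0,0,-8.5],[0.6,0,0,0,0,0,-8.5]]'
python3 -m creep '[[0.6,0,0,0,0,0,-8.5],[0.6,0,0,0,0,0,-8.5],[0.6,0,0,0,0,0,-8.5],[0.6,0,0,0,0,0,-8.5],[0.6,0,0,0,0,0,-8.5]]'
python3 -m creep '[[0.6,0,0,0,0,0,-8.5],[0.6,0,0,0,0,0,-8.5],[0.6,0,0,0,0,0,-6],[0.6,0,0,0,0,0,0]]'
python3 go.py 0.4885 -0.354 0.003 129.3
```

```text
time: 0.9
tool_pos: [0.418, -0.3949, 0.1331]
eef_rot: [0.0, 0.976, 0.217, 0.0]
wrist_force: [0.0, -0.2, 0.7]
opening: 0.0587
grasp_force: 0.0
time: 1.4
tool_pos: [0.4881, -0.3525, 0.0993]
eef_rot: [-0.0, 0.851, 0.526, -0.0]
wrist_force: [-0.5, -0.2, -0.8]
opening: 0.0556
grasp_force: 0.0
time: 1.9
tool_pos: [0.4878, -0.3529, 0.0996]
eef_rot: [-0.0, 0.603, 0.798, 0.0]
wrist_force: [0.5, -0.8, -0.1]
opening: 0.0558
grasp_force: 0.0
time: 2.3
tool_pos: [0.4878, -0.3529, 0.0996]
eef_rot: [-0.0, 0.434, 0.901, 0.0]
wrist_force: [-0.6, -0.9, 0.2]
opening: 0.0557
grasp_force: 0.0
t 2.3 pos [ 0.4878 -0.3529  0.0996] shift [-1.3 -0.1 96.6] turn [-0.   -0.01 -0.69] open 0.0557 F [-0.6 -0.9  0.2] g 0.0 q [-0.7   0.58  1.61 -0.    0.95 -1.38]
```

```bash
python3 -m creep '[[0.6,-1.3,0,30,0,0,-0.7],[0.6,0,0,30,0,0,0],[0.6,0,0,24,0,0,0],[0.6,0,0,12,0,0,0],[0.6,0,0,0,0,0,0]]'
python3 -m creep '[[0,0,0,0,0,0,0],[0,0,0,0,0,0,0],[0,0,0,0,0,0,0],[0,0,0,0,0,0,0],[0,0,0,0,0,0,0]]' 25
python3 -m creep '[[0,0,0,0,0,0,0],[0,0,0,-10,0,0,0],[0,0,0,-30,0,0,0],[0,0,0,-40,0,0,0],[0,0,0,-40,0,0,0]]'
python3 - <<'E'
from h import *
a=snap('top');b=snap('side')
x=cv2.resize(a['image'][200:320,380:520],(400,343)); y=cv2.resize(b['image'][230:400,260:440],(363,343))
cv2.imwrite('pics/g1.png',cv2.cvtColor(np.hstack([x,y]),cv2.COLOR_RGB2BGR))
E
python3 go.py 0.4885 -0.354 0.003 129.3
```

```text
time: 2.8
tool_pos: [0.488, -0.3534, 0.0024]
eef_rot: [-0.001, 0.43, 0.903, 0.0]
wrist_force: [-0.6, -0.1, 0.7]
opening: 0.0557
grasp_force: 0.0
time: 3.3
tool_pos: [0.4888, -0.3541, 0.0041]
eef_rot: [0.0, 0.429, 0.903, -0.0]
wrist_force: [-0.5, 0.7, 3.9]
opening: 0.0223
grasp_force: 25.0
time: 3.8
tool_pos: [0.4883, -0.3537, 0.1253]
eef_rot: [-0.0, 0.429, 0.903, 0.0]
wrist_force: [0.8, 0.0, -1.0]
opening: 0.0225
grasp_force: 25.0
t 3.9 pos [ 0.4906 -0.3556  0.1295] shift [  3.7  -0.8 126.5] turn [ 0.09  0.49 -0.07] open 0.0221 F [ 0.3 -1.  -0.7] g 25.0 q [-0.7   0.55  1.59 -0.    1.   -1.39]
```

View pics/g1.png

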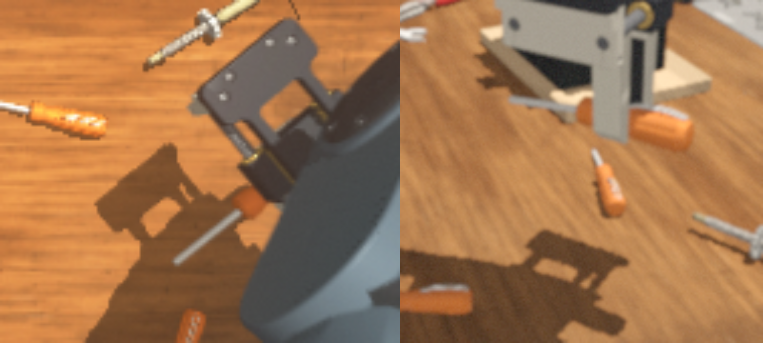

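The pictures confirm the driver is held level near its centre, with the tip pointing along tool +x. Next I turn it to the box yaw and pitch the shaft level.

```bash
python3 -m creep '[[0,0,0,-5,0,0,8.2],[0,0,0,0,0,0,8.3],[0,0,0,0,0,0,8.3],[0,0,0,0,0,0,8.3],[0,0,0,0,0,0,8.3]]'
python3 -m creep '[[0,0,0,0,0,0,8.3],[0,0,0,0,0,0,8.3],[0,0,0,0,0,0,8.3],[0,0,0,0,0,0,8.3],[0,0,0,0,0,0,8.3]]'
python3 -m creep '[[0,0,0,0,0,0,8.3],[0,0,0,0,0,0,8.3],[0,0,0,0,0,0,8.3],[0,0,0,0,0,0,8.3],[0,0,0,0,0,0,8]]'
python3 -m creep '[[0,0,0,0,0,6.5,0],[0,0,0,0,0,0,0]]'
python3 go.py 0.400 -0.0098 0.0855 5.24 6.53
```

```text
time: 4.4
tool_pos: [0.4883, -0.3537, 0.1282]
eef_rot: [-0.0, 0.722, 0.691, -0.0]
wrist_force: [-1.1, -0.3, -1.2]
opening: 0.0224
grasp_force: 25.0
time: 4.9
tool_pos: [0.4883, -0.3537, 0.1282]
eef_rot: [-0.0, 0.921, 0.391, -0.0]
wrist_force: [-0.7, 0.2, -0.7]
opening: 0.0223
grasp_force: 25.0
time: 5.4
tool_pos: [0.4883, -0.3537, 0.1282]
eef_rot: [-0.0, 0.999, 0.042, -0.0]
wrist_force: [0.2, 0.4, -0.7]
opening: 0.0224
grasp_force: 25.0
time: 5.6
tool_pos: [0.4872, -0.3537, 0.1281]
eef_rot: [-0.003, 0.997, 0.044, 0.057]
wrist_force: [-0.2, -0.2, -0.8]
opening: 0.0222
grasp_force: 25.0
t 5.6 pos [ 0.4872 -0.3537  0.1281] shift [ -61.  -350.2   36.3] turn [-0.05 -0.   -0.18] open 0.0222 F [-0.2 -0.2 -0.8] g 25.0 q [-0.74  0.51  1.66  0.11  0.9   0.67]
```

```bash
python3 -m creep '[[0,-7,-39,4,0,0,0],[0,-7,-39,4,0,0,0],[0,-7,-39,4,0,0,0],[0,-7,-39,4,0,0,0],[0,-7,-39,4,0,0,0]]'
python3 -m creep '[[0,-7,-39,4,0,0,0],[0,-7,-39,4,0,0,0],[0,-6,-39,4,0,0,0],[0,-6,-38,4,0,0,0],[0,0,0,0,0,0,0]]'
cat > tip.py <<'E'
from h import *
import sys
C=np.array([.6142,.0098]);y=np.radians(5.24);X=np.array([np.cos(y),np.sin(y)]);Y=np.array([-X[1],X[0]])
loc=lambda p:np.round(((p[:2]-C)@X*1e3,(p[:2]-C)@Y*1e3,p[2]*1e3),1)
def exp(h=7.):
    s=telemetry.get_state(); Rt=rot(s['eef_rot'])
    g=s['tool_pos']+Rt.apply([0,0,-h*1e-3]); a=.114
    root=g+Rt.apply([.031,0,0]); tip=root+Rt.apply([.055*np.cos(a),0,.055*np.sin(a)]); return g,root,tip
E
python3 - <<'E'
from tip import *
a=snap('top');b=snap('side'); g,r,t=exp()
print('exp tip box',loc(t)); ims=[]
for d in(a,b):
    pt=proj(d,t); print(pt, proj(d,r)); u,v=(int(k) for k in pt); u0,v0=u-40,v-40; print('org',u0,v0)
    ims.append(cv2.resize(d['image'][v0:v0+80,u0:u0+80],(400,400),interpolation=cv2.INTER_CUBIC))
cv2.imwrite('pics/t1.png',cv2.cvtColor(np.hstack(ims),cv2.COLOR_RGB2BGR))
E
python3 go.py 0.416 -0.0084 0.0855 5.24 6.53
```

```text
time: 6.1
tool_pos: [0.4381, -0.1613, 0.1047]
eef_rot: [-0.002, 0.997, 0.045, 0.056]
wrist_force: [1.0, -0.1, -0.7]
opening: 0.0222
grasp_force: 25.0
time: 6.6
tool_pos: [0.3993, -0.0074, 0.0854]
eef_rot: [-0.003, 0.997, 0.047, 0.055]
wrist_force: [-0.0, -0.4, -1.2]
opening: 0.0219
grasp_force: 25.0
exp tip box [-1.288e+02 -1.000e-01  9.640e+01]
[291.82436994 263.9698469 ] [294.32004511 291.89050171]
org 251 223
[293.86509963 230.6758045 ] [267.87976504 234.94677498]
org 253 190
t 6.7 pos [ 0.4013 -0.0099  0.0861] shift [14.7 -0.2  2.3] turn [0.03 0.09 0.06] open 0.022 F [ 0.9 -0.8 -0.4] g 25.0 q [-0.16  0.26  2.21  0.05  0.57  1.28]
```

View pics/t1.png

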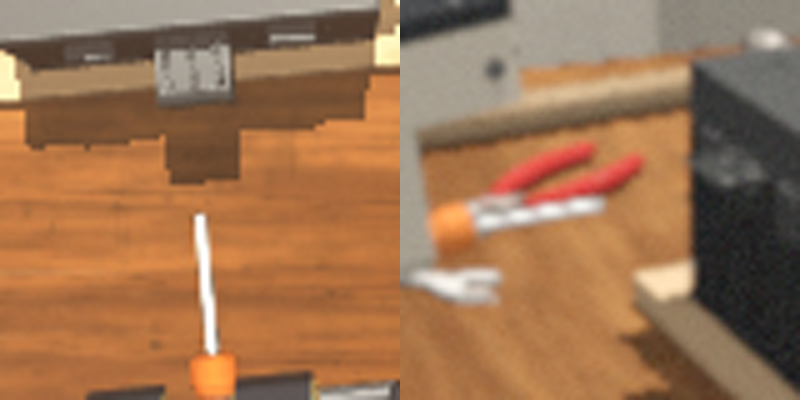

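The tip shows at (291.2,265.8) in the top view and (293.6,230.8) in the side view. That matches the expected height of 96 mm; in x it is about 3 mm short of the prediction, at box x ≈ -132. I'll insert level, slowly.

```bash
python3 -m creep '[[0,15,0,1.7,0,0,0],[0,15,0,1.7,0,0,0],[0,8,0,0.9,0,0,0],[0,4,0,0.5,0,0,0],[0,4,0,0.5,0,0,0]]'
python3 -m creep '[[0,4,0,0.5,0,0,0],[0,4,0,0.5,0,0,0],[0,4,0,0.5,0,0,0],[0,3,0,0.3,0,0,0],[0,0,0,0,0,0,0]]'
python3 - <<'E'
from tip import *
print(loc(exp()[2]))
E
python3 go.py 0.48 -0.0025 0.0855 5.24 6.53
```

```text
time: 7.2
tool_pos: [0.4471, -0.0067, 0.0858]
eef_rot: [-0.002, 0.997, 0.044, 0.056]
wrist_force: [-0.2, 0.3, -0.2]
opening: 0.0223
grasp_force: 25.0
time: 7.7
tool_pos: [0.4625, -0.0048, 0.0858]
eef_rot: [-0.003, 0.997, 0.045, 0.057]
wrist_force: [0.2, -0.2, -0.8]
opening: 0.0222
grasp_force: 25.0
[-67.4  -0.9  96.3]
t 7.7 pos [ 0.4625 -0.0048  0.0858] shift [17.5 -0.8  2.3] turn [ 0.01  0.02 -0.1 ] open 0.0222 F [ 0.2 -0.2 -0.8] g 25.0 q [-0.13  0.35  2.06  0.04  0.62  1.32]
```

```bash
python3 -m creep '[[0,3,0,0.3,0,0,0],[0,3,0,0.3,0,0,0],[0,0,0,0,0,0,0]]' 
python3 - <<'E'
from tip import *
a=snap('top');b=snap('side'); g,r,t=exp(); print(loc(t),telemetry.get_state()['wrist_force'])
x=cv2.resize(a['image'][210:300,245:345],(400,360),interpolation=cv2.INTER_CUBIC); y=cv2.resize(b['image'][190:280,270:370],(400,360),interpolation=cv2.INTER_CUBIC)
cv2.imwrite('pics/i1.png',cv2.cvtColor(np.hstack([x,y]),cv2.COLOR_RGB2BGR))
E
```

```text
time: 8.0
tool_pos: [0.4686, -0.0043, 0.086]
eef_rot: [-0.003, 0.997, 0.045, 0.057]
wrist_force: [0.3, 0.5, -1.0]
opening: 0.022
grasp_force: 25.0
[-61.7  -0.9  96.3] [-0.16187666  0.20547623 -0.49772033]
```

View pics/i1.png

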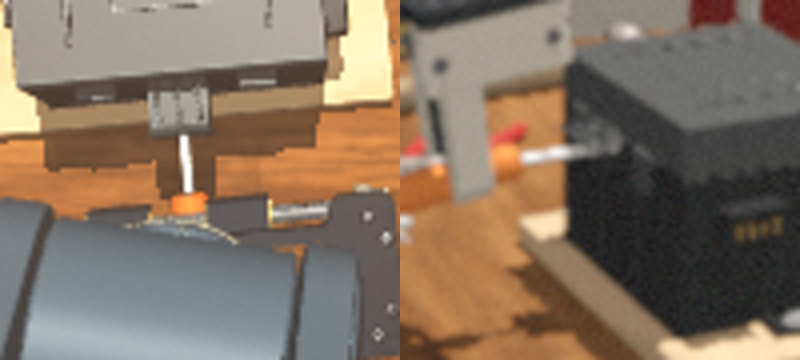

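The tip is in the pocket under the tab, at about (290,243) in the top view, roughly 21 mm deep with no contact force. I'll loosen the grip to 12 N and lever straight down.

```bash
python3 -m creep '[[0,0,0,0,0,0,0],[0,-0.4,0,4,0,0,0],[0,-0.4,0,4,0,0,0],[0,-0.2,0,4,0,0,0],[0,0,0,4,0,0,0]]' 12
python3 -m creep '[[0,0.2,0,4,0,0,0],[0,0.3,0,4,0,0,0],[0,0.3,0,4,0,0,0],[0,0.3,0,4,0,0,0],[0,0,0,0,0,0,0]]'
python3 - <<'E'
from tip import *
b=snap('side',)
a=snap('top'); x=cv2.resize(a['image'][120:300,200:400],(400,360)); y=cv2.resize(b['image'][130:310,240:440],(400,360))
cv2.imwrite('pics/l1.png',cv2.cvtColor(np.hstack([x,y]),cv2.COLOR_RGB2BGR))
E
python3 go.py 0.4686 -0.0043 0.086 5.24 6.53
```

```text
time: 8.6
tool_pos: [0.4692, -0.0043, 0.0696]
eef_rot: [-0.003, 0.997, 0.045, 0.057]
wrist_force: [0.1, 0.3, 1.6]
opening: 0.0224
grasp_force: 12.0
time: 9.1
tool_pos: [0.4715, -0.004, 0.0534]
eef_rot: [-0.003, 0.997, 0.045, 0.056]
wrist_force: [-0.8, -0.1, -0.2]
opening: 0.0222
grasp_force: 12.0
t 9.2 pos [ 0.4714 -0.004   0.0537] shift [  0.8   0.1 -32.4] turn [-0.    0.11 -0.11] open 0.0223 F [ 1.  -0.4 -1. ] g 12.0 q [-0.12  0.43  2.06  0.05  0.55  1.32]
```

View pics/l1.png

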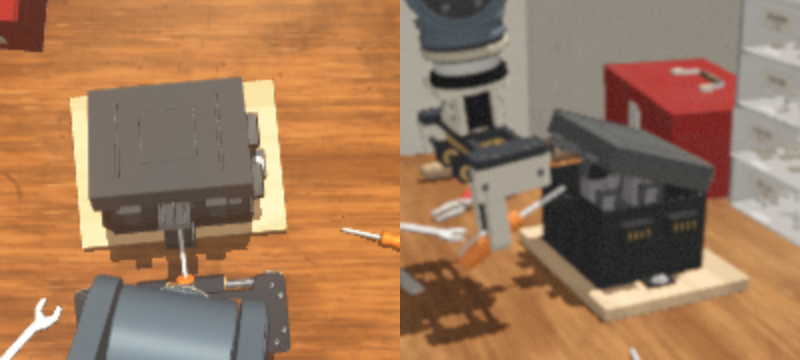

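The lever worked: the side view shows the cover lifting, with the shaft tilted in the pocket at about (560,190) of the crop. I'll retreat straight back, move aside to about (0.40,-0.08) and level the tool.

```bash
python3 -m creep '[[0,0,0,0,0,0,0],[0,-10,0,-1,0,0,0],[0,-20,0,-3,0,0,0],[0,-20,0,-3,0,0,0],[0,-20,0,-3,0,0,0]]' 12
python3 -m creep '[[0,0,15,0,0,0,0],[0,0,20,0,0,0,0],[0,0,20,0,0,0,0],[0,0,20,0,0,0,0],[0,0,0,0,0,-6.5,0]]'
python3 -m creep '[[0,0,0,0,0,0,0]]'
python3 - <<'E'
from tip import *
b=snap('side');a=snap('top'); x=cv2.resize(a['image'][80:320,200:440],(400,400)); y=cv2.resize(b['image'][100:310,200:410],(400,400))
cv2.imwrite('pics/l2.png',cv2.cvtColor(np.hstack([x,y]),cv2.COLOR_RGB2BGR))
E
python3 go.py 0.397 -0.085 0.004 5.24 0
```

```text
time: 9.7
tool_pos: [0.3999, -0.0103, 0.0561]
eef_rot: [-0.003, 0.997, 0.045, 0.056]
wrist_force: [-0.4, 0.4, -0.9]
opening: 0.022
grasp_force: 12.0
time: 10.2
tool_pos: [0.4059, -0.0864, 0.056]
eef_rot: [-0.0, 0.999, 0.044, -0.001]
wrist_force: [-0.6, -0.6, -0.8]
opening: 0.0227
grasp_force: 12.0
time: 10.3
tool_pos: [0.4092, -0.0857, 0.0565]
eef_rot: [0.0, 0.999, 0.044, -0.0]
wrist_force: [0.3, 0.5, -1.1]
opening: 0.0226
grasp_force: 12.0
t 10.4 pos [ 0.4079 -0.0845  0.0559] shift [-11.   -0.4  51.8] turn [-0.04 -0.12 -0.06] open 0.0224 F [-0.5 -0.1 -0.6] g 12.0 q [-0.32  0.39  2.11  0.    0.64  1.16]
```

View pics/l2.png

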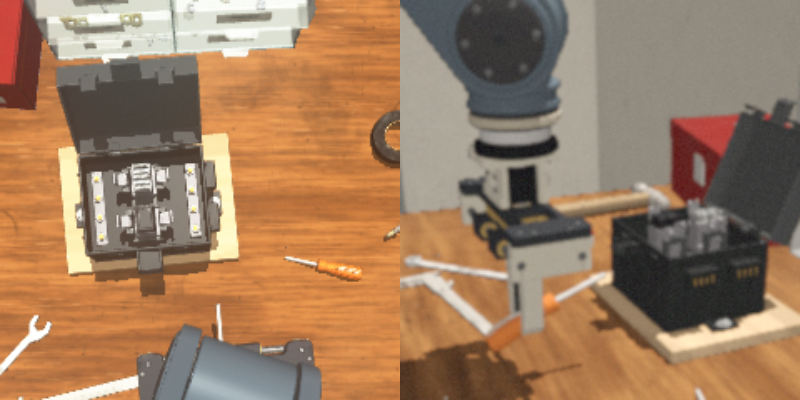

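The top crop shows the cover leaning back. The rear bay at crop (143,178) has the light fuse row and the front bay at (145,222) has the black relay block. Now I lay the driver down.

```bash
python3 -m creep '[[0,-5,0,12,0,0,0],[0,-4,0,12,0,0,0],[0,0,0,6,0,0,0],[0,0,0,5,0,0,0],[0,0,0,5,0,0,0]]' 8
python3 -m creep '[[0,0,0,4,0,0,0],[0,0,0,4,0,0,0],[0,0,0,3,0,0,0],[0,0,0,0,0,0,0]]'
python3 go.py 0.397 -0.085 0.004 5.24 0
```

```text
time: 10.9
tool_pos: [0.4001, -0.0859, 0.0163]
eef_rot: [0.0, 0.999, 0.045, 0.001]
wrist_force: [3.2, 0.8, 4.0]
opening: 0.0221
grasp_force: 8.0
time: 11.3
tool_pos: [0.3989, -0.0857, 0.0047]
eef_rot: [-0.0, 0.999, 0.045, -0.0]
wrist_force: [-0.4, -0.4, -0.5]
opening: 0.0224
grasp_force: 8.0
t 11.3 pos [ 0.3989 -0.0857  0.0047] shift [-1.8 -0.9  0.7] turn [-0.02  0.05 -0.11] open 0.0224 F [-0.4 -0.4 -0.5] g 8.0 q [-0.33  0.5   2.15 -0.    0.5   1.16]
```

```bash
python3 -m creep '[[0.6,0,0,0,0,0,0],[0.6,0,0,0,0,0,0],[0.6,0,0,0,0,0,0],[0.6,0,0,0,0,0,0],[0.6,0,0,-15,0,0,0]]'
python3 -m creep '[[1,0,0,-40,0,0,0],[1,0,0,-45,0,0,0],[1,0,0,-45,0,0,0],[1,0,0,-45,0,0,0],[1,0,0,-45,0,0,0]]'
python3 - <<'E'
from tip import *
b=snap('side');a=snap('top')
for d in(a,b): print(proj(d,[.399,-.086,.011]))
print('bay px +25',proj(a,np.r_[C+X*.025,.115]),'-25',proj(a,np.r_[C-X*.025,.115]), proj(b,np.r_[C+X*.025,.115]))
c=lambda d,u,v,w:cv2.resize(d['image'][v:v+w,u:u+w],(390,390),interpolation=cv2.INTER_CUBIC)
x=c(a,245,165,75); y=c(b,290,190,110)
u,v=map(int,proj(b,[.42,-.086,.011])); z=cv2.resize(b['image'][v-40:v+40,u-80:u+80],(390,195))
cv2.imwrite('pics/c1.png',cv2.cvtColor(np.vstack([np.hstack([x,y]),np.hstack([z,cv2.resize(a['image'][230:350,200:440],(390,195))])]),cv2.COLOR_RGB2BGR)); print('z org',u-80,v-40)
E
python3 go.py 0.397 -0.085 0.004 5.24 0
```

```text
time: 11.8
tool_pos: [0.3983, -0.0856, 0.0193]
eef_rot: [-0.0, 0.999, 0.045, -0.001]
wrist_force: [0.2, 0.4, 0.4]
opening: 0.0546
grasp_force: 0.0
time: 12.3
tool_pos: [0.3987, -0.0856, 0.2422]
eef_rot: [0.0, 0.999, 0.045, 0.0]
wrist_force: [0.8, -0.2, 0.3]
opening: 0.0903
grasp_force: 0.0
[333.07946186 304.44636515]
[262.9747059  294.06049293]
bay px +25 [284.2288182  185.31261464] -25 [286.46968308 210.68025566] [360.89410506 211.35923694]
z org 193 252
t 12.4 pos [ 0.4013 -0.0865  0.2452] shift [ -6.2  -2.8 241.1] turn [ 0.21 -0.48 -0.11] open 0.0923 F [ 0.9 -0.4 -0.9] g 0.0 q [-0.33  0.05  1.96 -0.    1.12  1.16]
```

View pics/c1.png

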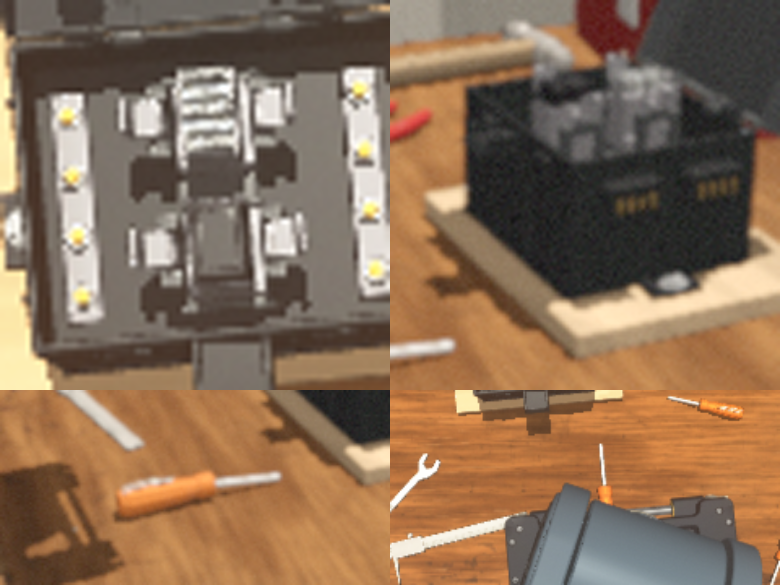

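The driver lies flat on the bench, and the rear bay (x=+25) holds the fuse carrier. Its plates are at crop (150,115) and (272,105), midpoint pixel (285.6,186), which is within 2 mm of the box model. I'll use pinch target (0.638, 0.011).

```bash
python3 -m creep '[[1,0,0,0,0,0,0]]'; python3 go.py 0.6382 0.011 0.245 5.24 0
```

```text
time: 12.5
tool_pos: [0.3993, -0.0858, 0.2403]
eef_rot: [0.0, 0.999, 0.045, 0.001]
wrist_force: [-0.0, -0.8, -0.1]
opening: 0.0928
grasp_force: 0.0
t 12.5 pos [ 0.3993 -0.0858  0.2403] shift [246.6 -75.1  -4.4] turn [ 0.04 -0.07 -0.11] open 0.0928 F [-0.  -0.8 -0.1] g 0.0 q [-0.33  0.06  1.96 -0.    1.12  1.16]
```

```bash
python3 -m creep '[[1,35,-11,0,0,0,0],[1,35,-11,0,0,0,0],[1,35,-11,0,0,0,0],[1,35,-11,0,0,0,0],[1,35,-11,0,0,0,0]]'
python3 -m creep '[[1,35,-11,0,0,0,0],[1,36,-9,0,0,0,0],[1,0,0,0,0,0,0],[1,0,0,0,0,0,0]]'; python3 go.py 0.6382 0.011 0.098 5.24 0
python3 - <<'E'
from tip import *
s=telemetry.get_state(); t=s['tool_pos']; Rt=rot(s['eef_rot'])
# where finger tips project at the top view, compared with catches (285.6,186)
a=snap('top'); print(loc(t), proj(a,np.r_[t[:2],.112]))
E
```

```text
time: 13.0
tool_pos: [0.5691, -0.0146, 0.2376]
eef_rot: [-0.0, 0.999, 0.045, -0.002]
wrist_force: [-0.2, -0.5, -0.1]
opening: 0.0931
grasp_force: 0.0
time: 13.4
tool_pos: [0.6368, 0.0111, 0.2373]
eef_rot: [-0.0, 0.999, 0.045, -0.002]
wrist_force: [0.2, -0.4, -0.2]
opening: 0.0931
grasp_force: 0.0
t 13.4 pos [0.6368 0.0111 0.2373] shift [  1.9   0.3 139.3] turn [-0.03  0.24 -0.08] open 0.0931 F [ 0.2 -0.4 -0.2] g 0.0 q [-0.06  0.5   1.38 -0.    1.26  1.43]
[ 22.7  -0.8 237.3] [284.86842485 186.73900395]
```

Descend with care, checking force near the rim.

```bash
python3 -m creep '[[1,1.5,0,30,0,0,0],[1,0,0,35,0,0,0],[1,0,0,30,0,0,0],[1,0,0,15,0,0,0],[1,0,0,8,0,0,0]]'
python3 -m creep '[[1,0,0,7,0,0,0],[1,0,0,7,0,0,0],[1,0,0,6,0,0,0],[1,0,0,0,0,0,0]]'; python3 go.py 0.6382 0.011 0.098 5.24 0
```

```text
time: 13.95
tool_pos: [0.6381, 0.0106, 0.121]
eef_rot: [-0.0, 0.999, 0.044, -0.001]
wrist_force: [0.3, -0.1, -0.2]
opening: 0.0933
grasp_force: 0.0
time: 14.35
tool_pos: [0.6389, 0.011, 0.1018]
eef_rot: [-0.0, 0.999, 0.045, -0.0]
wrist_force: [0.0, -0.3, 0.1]
opening: 0.093
grasp_force: 0.0
t 14.35 pos [0.6389 0.011  0.1018] shift [-0.7 -0.1  3.8] turn [-0.    0.03 -0.11] open 0.093 F [ 0.  -0.3  0.1] g 0.0 q [-0.06  0.64  1.5  -0.    1.    1.43]
```

```bash
python3 -m creep '[[1,-0.5,0,3.5,0,0,0],[0,0,0,0,0,0,0],[0,0,0,0,0,0,0],[0,0,0,0,0,0,0],[0,0,0,0,0,0,0]]' 20
python3 -m creep '[[0,0,0,0,0,0,0],[0,0,0,0,0,0,0],[0,0,0,0,0,0,0]]'; python3 go.py 0.6382 0.011 0.098 5.24 0
```

```text
time: 14.85
tool_pos: [0.6387, 0.011, 0.0988]
eef_rot: [-0.0, 0.999, 0.045, 0.0]
wrist_force: [0.9, -0.0, 0.1]
opening: 0.0653
grasp_force: 3.2
time: 15.15
tool_pos: [0.639, 0.0113, 0.0997]
eef_rot: [-0.0, 0.999, 0.045, 0.001]
wrist_force: [-2.1, 2.2, 8.2]
opening: 0.0503
grasp_force: 20.0
t 15.15 pos [0.639  0.0113 0.0997] shift [-0.8  0.2  1.7] turn [-0.03 -0.08 -0.12] open 0.0503 F [-2.1  2.2  8.2] g 20.0 q [-0.06  0.64  1.5   0.    1.    1.43]
```

The opening is 50 mm, so both catches are fully squeezed. Now I draw straight up.

```bash
python3 -m creep '[[0,0,0,0,0,0,0],[0,0,0,-3,0,0,0],[0,0,0,-5,0,0,0],[0,0,0,-6,0,0,0],[0,0,0,-6,0,0,0]]'; python3 go.py 0.6382 0.011 0.2 5.24 0
```

```text
time: 15.65
tool_pos: [0.6385, 0.0108, 0.1191]
eef_rot: [0.0, 0.999, 0.045, -0.0]
wrist_force: [0.0, -0.3, -1.5]
opening: 0.05
grasp_force: 20.0
t 15.65 pos [0.6385 0.0108 0.1191] shift [ -0.3  -0.2 -80.9] turn [ 0.    0.01 -0.12] open 0.05 F [ 0.  -0.3 -1.5] g 20.0 q [-0.06  0.62  1.49 -0.    1.03  1.43]
```

```bash
python3 -m creep '[[0,0,0,-10,0,0,0],[0,0,0,-14,0,0,0],[0,0,0,-16,0,0,0],[0,0,0,-16,0,0,0],[0,0,0,-14,0,0,0]]'
python3 -m creep '[[0,0,0,-6,0,0,0],[0,0,0,0,0,0,0],[0,0,0,0,0,0,0],[0,0,0,0,0,0,0],[0,0,0,0,0,0,0]]'
python3 - <<'E'
from tip import *
b=snap('side','f_side.png'); a=snap('top','f_top.png'); s=telemetry.get_state(); t=s['tool_pos']
print(t,s['opening'],s['grasp_force'],s['wrist_force'])
c=np.r_[t[:2],t[2]-.039] # expected underside centre
print('underside px',proj(b,c),'pinch px',proj(b,t+[0,0,.013]))
# bay mouth in side view: grey brightness column below held carrier
u,v=map(int,proj(b,c)); g=cv2.cvtColor(b['image'],cv2.COLOR_RGB2GRAY); print(g[v-40:v+50:4,u-24:u+28:4])
E
```

```text
time: 16.15
tool_pos: [0.6388, 0.0109, 0.1906]
eef_rot: [0.0, 0.999, 0.045, 0.001]
wrist_force: [-0.5, 0.3, -1.2]
opening: 0.0503
grasp_force: 20.0
time: 16.65
tool_pos: [0.6383, 0.0109, 0.1939]
eef_rot: [-0.0, 0.999, 0.045, -0.001]
wrist_force: [-0.3, -0.0, -0.8]
opening: 0.0505
grasp_force: 20.0
[0.6383938  0.01093886 0.19415716] 0.04999645679880681 19.999676048755646 [ 0.37531664 -0.00339501 -1.91905755]
underside px [361.24549298 193.31992134] pinch px [361.83070806 168.833744  ]
[[139 134 136 127  67  48 139 138 157 158 140 129 136]
 [133 135 134 126  64  49 138 139 157 158 137 121  90]
 [137 130 123 127  60  66 111 136 158 158  90  59  53]
 [136 112  70 132  87 115 113 137 158 158  70  61  63]
 [136 115  46 109  84 111 145 139 157 157  66  59  60]
 [135 128  52  62  87  99 127 136 159 156  61  62  56]
 [136 131  49  55  91  98 103 139 138 100  60  55  55]
 [138 125  49  55  90 102 107 106 115  67  61  56  53]
 [137 130  52  50  92  99 105 101 147  66  59  52  59]
 [134 130  52  48  89  97 103 108 107  60  59  55  50]
 [138 123  49  47  82  97 104 114 104  62  56  56  57]
 [142 127  48  38  55  79  64  64  64  59  56  57  59]
 [167 141  73  56  55  48  67  67  63  58  58  59  61]
 [180 157 148  69  46  59  77  62  56  55  53  59  58]
 [105  93  81  51  38  32  46  49  76  60  56  53  54]
 [ 34  34  37  46  46  48  48  49  62  89  76  51  59]
 [ 33  31  73  89  62  52  65  21  29  41  68  86  69]
 [104 102 103  87  52  34  88  75  87  34  34  65  48]
 [ 94  83  75  61 137  73  66  61  59  35  37  36  43]
 [ 89  84 105  60  59  66  64  57  57  46  53  53  45]
 [ 38  85 102  56  45  36  45  30  35  37  39  41  42]
 [ 42  39  34  40  33  37  40  38  34  52  65  69  59]
 [ 41  33  38  39  43  50  62  58  37  33  57  60  57]]
```

```bash
python3 -c "
from workcell import manip; print(manip.close_job())"
```

```text
the job is handed in; nothing more can be done
None
```

I handed the job in at about 17 s on the robot's clock, with no verdict returned: the cover was prised open, the screwdriver is lying on the bench, and the fuse carrier is held by its squeezed catches with its underside about 150 mm above the bench.

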